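# Put three wrenches away in the trays of their length

### The arm

A 7-joint arm with a two-finger parallel gripper is mounted at the origin on a cart in front of the work surface, level with it; the furniture and walls round the work are solid. World frame = base frame: x ahead of the robot, y to its left, z up, the work surface at z = 0. Lengths are in m, angles in degrees, forces in N, time in s.
With the tool pointing down it reaches from about 0.4 to 0.85 m from the base axis. Payload 4.5 kg.
Tool frame: the origin (TCP) lies midway between the tips of the shut fingers; the grasp point (between the pads) lies 19 mm behind it; z points along the fingers, y is the line along which they close (so a half turn about z gives the same grasp; the last joint's range is limited). The gripper opens to 85 mm and grips with 20 to 120 N. Pads are 22 mm wide; open, the fingers measure 114 mm over their backs; the gripper's body (76 mm by 85 mm) begins 54 mm behind the grasp point. The pads swing forward as they close: fully open they stand 13 mm farther back than shut.
Start: joints at [76.593, 39.483, -11.15, 89.685, 9.013, 51.709, -12.324], TCP at [0.165, -0.603, 0.231] pointing down, gripper open.
Joint ranges: [-172.22, 172.22], [-26.19, 119.32], [-84.43, 86.54], [7.71, 146.69], [-57.33, 237.33], [2.42, 119.75], [-152.13, 152.13]. Speed limits (degrees/s): [147.25, 147.25, 180, 180, 180, 180, 180].

### API

Orientations are given as [roll, pitch, yaw] about the fixed x, y, z axes, in that order (R = Rz(yaw) Ry(pitch) Rx(roll)).
In Python, from station import r, vision, job, look_for, cut_out, place_of gives the robot as it stands.
- The arm moves only by the tool apply_moves, never from a script. Its argument "commands" is one flat list of numbers, 7 for each row, row after row: the shift along the tool's x, y, z in cm, then the turn, a rotation vector about the tool's x, y, z in rad, then the opening, from 0 (shut) to 1 (fully open). In form: [tx, ty, tz, rx, ry, rz, jaw, tx, ty, tz, rx, ry, rz, jaw, ...]. A call has exactly 5 rows; each row is the pose to reach, as a shift and turn from the pose commanded when the call began, along the tool's axes at that moment; what a row does not reach only later rows make up. A row lasts 1/8 s, in which the tool goes at most 62.5 mm and 10.7 degrees, less where a joint would pass 70% of its speed; a pose out of reach is approached as far as the arm can. A call with a gripper value outside its range is refused whole. The fingers move at their own pace and stop on an object; "squeeze" is the grip in N (left out, the last holds). Time passes only in rows, so rows that repeat a pose let the fingers close, or fill a call up. It gives the time, the measured TCP pose, the force, the opening and the grip force at its end, in the units of the state.
- r.sense(): the state, without advancing time (a new reading comes with each control period).
- vision.camera(name): name is "scene" or "side" or "wrist"; returns a dict with "color" (400x640x3 uint8, red, green, blue), "fx", "fy", "cx", "cy" (pixels), "distortion" ([k1, k2, p1, p2, k3] as OpenCV has them; the pictures are not rectified), "xyz" and "attitude" of the camera in the world. Camera axes: x right, y down, z forward; pixel columns grow to the right and rows downward; lengths in m; the calibration is good to about 2 mm. A picture is of the moment at which its call begins. There is no depth.
- job.job_done(): hands the job in; it is judged then, once.
Trained networks look in a picture, given as the dict that the camera call returned (one of the last four; its "shot" number tells which), for a name from the list of things; names that differ only in an ending like _2 or _b are one class to them, and where a whole thing is asked for, a point or a joint stands for the part that bears it (a point fixed in the world has none). Each returns a list of dicts, best first, with "conf" (0 to 1); they miss things now and then, are a little off and sometimes report something else, mostly with a low value. They report only what shows in the picture. A call takes as long as a camera call.
- look_for(name, picture): "location" ([x, y, z] in m, in world coordinates, good to about 4 mm: the middle of the surface that is visible of it).
- cut_out(name, picture): "pixels" (400x640 bool, what is visible of it).
- place_of(name, picture): "location" ([x, y, z] in m, in world coordinates, good to about 4 mm: a listed point, or the origin of a listed thing).
The state is a dict: "time_s": time; "joints": joint angles; "joint_velocities": joint speeds; "joint_efforts": joint torques, N m; "position": TCP position; "tool_rot": TCP orientation; "contact_force": force on the tool from outside, world axes, zero at the start; "ft_torque": the same for the moment, N m; "width": finger opening in m; "grasp_force": force on a finger pad.
Only numpy, scipy, OpenCV 4.12 (cv2) and the standard library are available. Lean on these libraries where they do the work, as an engineer would, in place of code of your own. Each camera call takes 0.05 s, during which the arm holds its last target. There are 200 camera calls.

### The job

Put the three combination wrenches away: lay the shortest one in the shortest of the three grey trays, the middle one in the middle tray and the longest in the longest tray, each flat on the tray's floor inside its walls, either end first. Do not shift the blue pliers or the orange clamp.

Things in the scene. Friction and masses are not known exactly. Their poses are not given: they have to be found in the camera images.
- wrench_short: The shortest of three combination wrenches (bright steel, open jaw at one end, ring at the other), loose, lying flat: 161 mm long, heads up to 19 mm wide, 6 mm thick, shank 8 mm wide and 5 mm thick. Origin: middle of its length and width, on its underside; y runs along its length, z up. Grasp it across the shank near the origin, where it balances (within 12 mm).
- wrench_middle: The middle one of three combination wrenches (bright steel, open jaw at one end, ring at the other), loose, lying flat: 190 mm long, heads up to 23 mm wide, 7 mm thick, shank 12 mm wide and 6 mm thick. Origin: middle of its length and width, on its underside; y runs along its length, z up. Grasp it across the shank near the origin, where it balances (within 12 mm).
- wrench_long: The longest of three combination wrenches (dark grey steel, open jaw at one end, ring at the other), loose, lying flat: 229 mm long, heads up to 28 mm wide, 8 mm thick, shank 12 mm wide and 7 mm thick. Origin: middle of its length and width, on its underside; y runs along its length, z up. Grasp it across the shank near the origin, where it balances (within 12 mm).
- tray_short: The shortest of three low grey wrench trays with black floors, fixed to the bench, 187 x 45 mm outside. Origin: centre of its underside; y along its length, z up. At each end a 50 mm long cradle: floor 12 mm above the origin, 5 mm side and end walls up to 21 mm, inside 35 mm wide; 177 mm between the end walls. Between the cradles an open gap 77 mm long (4 mm base only) for fingers.
- tray_middle: The middle one of three low grey wrench trays with black floors, fixed to the bench, 216 x 49 mm outside. Origin: centre of its underside; y along its length, z up. At each end a 50 mm long cradle: floor 12 mm above the origin, 5 mm side and end walls up to 21 mm, inside 39 mm wide; 206 mm between the end walls. Between the cradles an open gap 106 mm long (4 mm base only) for fingers.
- tray_long: The longest of three low grey wrench trays with black floors, fixed to the bench, 255 x 54 mm outside. Origin: centre of its underside; y along its length, z up. At each end a 50 mm long cradle: floor 12 mm above the origin, 5 mm side and end walls up to 21 mm, inside 44 mm wide; 245 mm between the end walls. Between the cradles an open gap 145 mm long (4 mm base only) for fingers.
- pliers_blue: Pliers with blue handles, loose, lying flat among the wrenches and trays, 61 x 193 x 15 mm (y along the length). Origin: centre of the underside. To be left alone.
- clamp_orange: Orange spring clamp, loose, lying flat to the right of the wrenches and trays, 59 x 104 x 20 mm (y along the length). Origin: centre of the underside. To be left alone.

How it is judged:
By the outcome, as a careful person would: the job done as asked, in the order asked, and still so for the second after the job is handed in, with the robot touching nothing.
It also fails if it takes over 88 s, if anything falls off the work surface, if the arm or the gripper's body presses on something with over 40 N, if the wrist force passes 120 N, or if a joint passes its speed limit or range.

## Working session

There is one attempt and no reset: what is moved stays moved. The work goes in short steps, Python scripts to look and compute and a tool call to move; the robot and the scene stay as the last step left them, time stands still between calls to the robot, and variables do not carry over. Pictures are saved under pics/ and viewed, at most 14 in all, crops included, and the job is handed in when it is done.

Besides the shell and the picture viewer there is one more tool, called after "Emit:" by a JSON object that holds its "name" and its "arguments", one argument or row to a line. apply_moves: Moves the arm, as the interface text tells. Its arguments: {"type":"object","properties":{"commands":{"type":"array","items":{"type":"number"}},"squeeze":{"type":"number"}},"required":["commands"]}

```bash
mkdir -p pics
cat > h.py <<'E'
import numpy as np,cv2
from scipy.spatial.transform import Rotation as Ro
from station import r,vision,job,look_for,cut_out,place_of
def camR(p):
    a=np.array(p["attitude"],float)
    if a.shape==(3,3): return a
    return Ro.from_euler('xyz',a,degrees=True).as_matrix()
def KD(p): return np.array([[p["fx"],0,p["cx"]],[0,p["fy"],p["cy"]],[0,0,1.]]),np.array(p["distortion"],float)
def toplane(p,uv,z):
    K,D=KD(p); q=cv2.undistortPoints(np.array(uv,float).reshape(-1,1,2),K,D).reshape(-1,2)
    d=np.c_[q,np.ones(len(q))]@camR(p).T; o=np.array(p["xyz"])
    return o+d*((z-o[2])/d[:,2])[:,None]
def save(p,n): cv2.imwrite(f'pics/{n}.png',p["color"][:,:,::-1])
N=['wrench_short','wrench_middle','wrench_long','tray_short','tray_middle','tray_long','pliers_blue','clamp_orange']
E
python3 - <<'E'
from h import *
s=r.sense();print(s)
for c in ['scene','side']:
    p=vision.camera(c);save(p,c+'0');print(c,p["xyz"],p["attitude"],p["fx"])
    for n in N:
        for f in (place_of,):
            print(n,[(np.round(d["location"],3).tolist(),round(d["conf"],2)) for d in f(n,p)[:3]])
        m=cut_out(n,p)
        for d in m[:2]:
            px=d["pixels"];v,u=np.nonzero(px)
            if len(u)<20: continue
            z=0.006 if n[0]=='w' else .021
            P=toplane(p,np.c_[u,v],z)[:,:2]; b=cv2.minAreaRect((P*1000).astype(np.float32))
            print('   cut',round(d["conf"],2),len(u),(int(u.mean()),int(v.mean())),np.round(np.array(b[0])),np.round(b[1]),round(b[2],1))
E
```

```text
{'time_s': 0.0, 'joints': array([ 76.59203996,  39.53392479, -11.14329092,  89.74888876,
         9.01147769,  51.70957121, -12.32286401]), 'joint_velocities': array([-0.05949378,  0.11973368,  0.06782529, -0.05854708, -0.01058126,
       -0.04642932,  0.07177649]), 'joint_efforts': array([ 3.78341019e-04, -5.39607811e+01, -1.26699954e+00, -1.58543926e+01,
        8.94921744e-03,  9.52795643e-03,  1.75962242e-05]), 'position': array([ 0.16514594, -0.60207141,  0.23045662]), 'tool_rot': array([-1.79889614e+02,  8.24694252e-03,  1.53494493e+01]), 'contact_force': array([-0.08765456, -0.0851607 ,  0.75945051]), 'ft_torque': array([ 0.01193795,  0.00554934, -0.01753139]), 'grasp_force': 0.0, 'width': 0.08511936852714219}
scene [-0.38977068 -0.69884132  0.60311119] [-1.16308751e+02  5.21820115e-02 -5.61292289e+01] 380.5411551620128
wrench_short [([0.576, 0.002, 0.004], 0.58)]
wrench_middle [([0.577, 0.393, 0.001], 0.49)]
wrench_long [([0.573, -0.401, -0.002], 0.44)]
   cut 0.61 162 (413, 246) [ 528. -412.] [153.  24.] 14.3
tray_short [([0.564, -0.278, -0.003], 0.66)]
   cut 0.6 587 (376, 
[... 718 characters left out ...]
] 80.5
wrench_long [([0.573, -0.403, -0.001], 0.63), ([0.548, 0.144, 0.002], 0.47)]
tray_short [([0.57, -0.278, 0.002], 0.85), ([0.546, 0.279, -0.004], 0.51)]
   cut 0.77 520 (323, 153) [ 567. -274.] [ 58. 183.] 85.9
tray_middle [([0.548, 0.14, -0.0], 0.86)]
   cut 0.8 884 (316, 253) [551. 145.] [ 57. 211.] 88.4
   cut 0.54 369 (312, 291) [550. 280.] [ 57. 185.] 81.3
tray_long [([0.534, -0.132, -0.003], 0.8)]
   cut 0.86 861 (329, 186) [ 533. -130.] [247.  62.] 7.0
pliers_blue [([0.548, 0.282, 0.001], 0.66), ([0.58, 0.397, -0.0], 0.36)]
   cut 0.61 407 (313, 291) [549. 281.] [ 60. 184.] 81.2
clamp_orange [([0.546, -0.534, -0.002], 0.55)]
   cut 0.69 152 (336, 105) [ 543. -521.] [89. 62.] 5.7
```

View pics/side0.png

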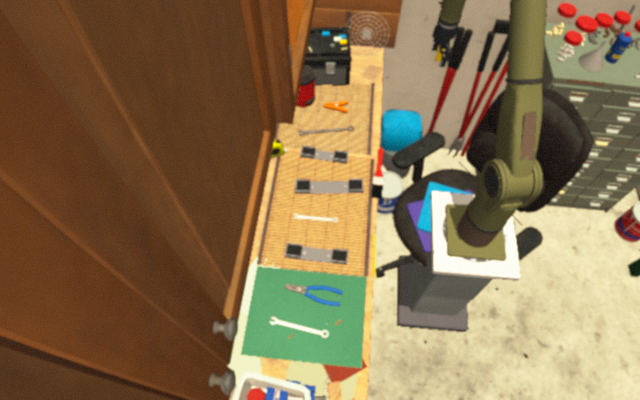

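View pics/scene0.png

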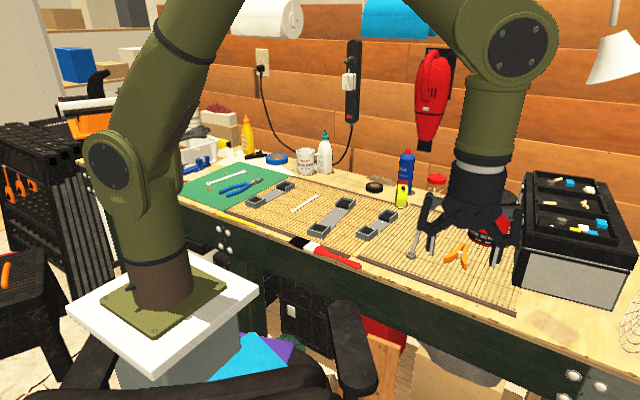

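The side view shows, from top to bottom: long wrench (326,130), short tray (325,155), long tray (329,186), short wrench (315,218), middle tray (316,253), pliers (315,293) and middle wrench (299,327). The networks' locations agree with this. I'll move to view these with the wrist camera.

Emit:
{"name": "apply_moves", "arguments": {
  "commands": [37.4,-21,-3,0,0,0.268,1,37.4,-21,-3,0,0,0.268,1,37.4,-21,-3,0,0,0.268,1,37.4,-21,-3,0,0,0.268,1,37.4,-21,-3,0,0,0.268,1]
}}

```text
time_s: 2.33
position: [0.3886, -0.3822, 0.2535]
tool_rot: [180.0, -0.0, -0.0]
contact_force: [1.1, 0.0, -0.3]
width: 0.0855
grasp_force: 0.0
```

```bash
cat >> h.py <<'E'
def goto(*tg):
    """print tool-frame rows (cm, rad) from now to targets (x,y,z,yaw deg), tool pointing down"""
    s=r.sense();R0=Ro.from_euler('xyz',s["tool_rot"],degrees=True)
    print('t %.2f'%s["time_s"],np.round(s["position"],4),np.round(s["tool_rot"],2),'w %.4f g %.1f'%(s["width"],s["grasp_force"]),'F',np.round(s["contact_force"],1))
    for t in tg:
        d=R0.inv().apply(np.array(t[:3])-s["position"])*100
        w=(R0.inv()*Ro.from_euler('xyz',[180,0,t[3]],degrees=True)).as_rotvec()
        print(t,'->',np.round(d,2),np.round(w,3))
def view(n,names):
    p=vision.camera('wrist'); 
    if n: save(p,n)
    print('cam',np.round(p["xyz"],3),np.round(p["attitude"],1),p["fx"])
    for nm in names:
        for d in place_of(nm,p)[:2]: print(nm,'place',np.round(d["location"],3),round(d["conf"],2))
        for d in cut_out(nm,p)[:1]:
            v,u=np.nonzero(d["pixels"]); z=.006 if nm[0]=='w' else .021
            if len(u)<50: continue
            P=toplane(p,np.c_[u,v],z)[:,:2]; b=cv2.boxPoints(cv2.minAreaRect((P*1000).astype(np.float32)))
            e=[b[1]-b[0],b[2]-b[1]]; L=[np.hypot(*q) for q in e]; k=int(np.argmax(L))
            a=np.degrees(np.arctan2(e[k][1],e[k][0])); a=(a+90)%180-90
            print('   cut %.2f n=%d'%(d["conf"],len(u)),'ctr',np.round(b.mean(0),1),'LxW',np.round([L[k],L[1-k]],1),'yaw %.1f'%a,'u',u.min(),u.max(),'v',v.min(),v.max())
E
python3 -c "
from h import *
view('w1',N[:6]);goto((.47,-.3,.26,0),(.5,0.02,.27,0))"
```

```text
cam [ 0.454 -0.382  0.395] [ 1.65e+02 -1.00e-01 -9.01e+01] 317.3654825435588
   cut 0.17 n=7687 ctr [ 494.2 -135.3] LxW [174.9  67.5] yaw 6.7 u 68 152 v 0 157
wrench_long place [ 0.571 -0.401  0.002] 0.7
   cut 0.81 n=1303 ctr [ 519.1 -416.7] LxW [118.3  26.7] yaw 8.0 u 332 366 v 0 109
tray_short place [ 0.566 -0.276 -0.002] 0.81
   cut 0.73 n=4130 ctr [ 523.1 -277. ] LxW [100.5  49.3] yaw -4.4 u 201 246 v 0 99
tray_long place [ 0.531 -0.134 -0.005] 0.93
tray_long place [ 0.571 -0.403  0.002] 0.2
   cut 0.82 n=7628 ctr [ 492.4 -144.7] LxW [168.3  64.9] yaw 6.4 u 68 153 v 0 157
t 2.98 [ 0.3866 -0.3842  0.2531] [ 1.7999e+02  1.0000e-02 -9.0000e-02] w 0.0858 g 0.0 F [ 0.2 -0.7 -0.2]
(0.47, -0.3, 0.26, 0) -> [ 8.33 -8.43 -0.7 ] [ 0.     0.    -0.002]
(0.5, 0.02, 0.27, 0) -> [ 11.28 -40.44  -1.7 ] [ 0.     0.    -0.002]
```

Emit:
{"name": "apply_moves", "arguments": {
  "commands": [10.8,-20,-4.7,0,0,0,1,10.8,-20,-4.7,0,0,0,1,10.8,-20,-4.7,0,0,0,1,10.8,-20,-4.7,0,0,0,1,10.8,-20,-4.7,0,0,0,1]
}}

```text
time_s: 3.6
position: [0.4977, -0.1793, 0.3009]
tool_rot: [-179.9, -0.2, 0.4]
contact_force: [0.1, -0.4, -0.3]
width: 0.0857
grasp_force: 0.0
```

```bash
python3 -c "
from h import *
view('w2',N[:6]);goto((.55,0.005,.16,-1))"
```

```text
cam [ 0.562 -0.179  0.443] [ 1.652e+02  1.000e-01 -8.960e+01] 317.3654825435588
wrench_short place [0.574 0.002 0.003] 0.7
   cut 0.74 n=963 ctr [571.   2.] LxW [158.7  19.7] yaw -0.5 u 172 196 v 44 168
wrench_long place [ 0.57 -0.4  -0.  ] 0.9
   cut 0.75 n=2096 ctr [ 571.2 -400.7] LxW [227.9  29.7] yaw 12.2 u 470 503 v 17 192
tray_short place [ 0.566 -0.278 -0.002] 0.89
   cut 0.71 n=5329 ctr [ 567.1 -274.9] LxW [185.7  48.4] yaw -3.9 u 370 424 v 33 184
tray_middle place [0.554 0.148 0.002] 0.6
   cut 0.87 n=7073 ctr [551.6 134.7] LxW [215.5  64.8] yaw -2.2 u 45 114 v 34 203
tray_long place [ 0.533 -0.135 -0.   ] 0.8
   cut 0.96 n=8168 ctr [ 534.  -134.4] LxW [254.6  56.8] yaw 6.6 u 251 317 v 31 230
t 4.25 [ 0.4951 -0.1838  0.3001] [ 1.8e+02  0.0e+00 -3.0e-02] w 0.0854 g 0.0 F [-0.3  0.6  0.1]
(0.55, 0.005, 0.16, -1) -> [  5.48 -18.88  14.01] [0.    0.    0.017]
```

View pics/w2.png

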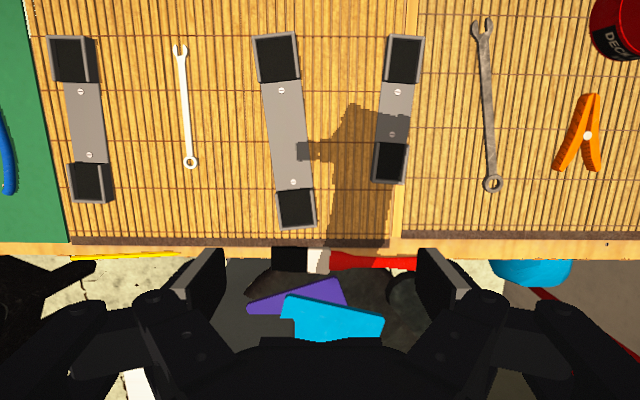

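The wrist view shows tray_middle (79,118), wrench_short (184,105), tray_long (286,130), tray_short (398,108), wrench_long (487,105) and the clamp (580,130). Everything is consistent with the listed sizes. Next is the short wrench.

Emit:
{"name": "apply_moves", "arguments": {
  "commands": [7.7,-18.6,18,0,0,0.014,0.5,7.7,-18.6,18,0,0,0.014,0.5,7.7,-18.6,18,0,0,0.014,0.5,7.7,-18.6,18,0,0,0.014,0.5,7.7,-18.6,18,0,0,0.014,0.5]
}}

```text
time_s: 4.88
position: [0.5718, 0.0068, 0.1175]
tool_rot: [-179.9, 0.2, -0.5]
contact_force: [0.1, 0.3, -0.1]
width: 0.0429
grasp_force: 0.0
```

```bash
python3 -c "
from h import *
view('w3',['wrench_short','tray_middle','tray_long']);goto((.572,0.002,.003,-0.8))"
```

```text
cam [0.637 0.006 0.259] [ 1.648e+02  1.000e-01 -9.060e+01] 317.3654825435588
wrench_short place [0.574 0.    0.003] 0.64
   cut 0.91 n=2073 ctr [571.3   3.3] LxW [158.2  18.5] yaw 0.2 u 313 336 v 96 283
tray_middle place [0.555 0.144 0.001] 0.69
   cut 0.93 n=12980 ctr [552.8 137.2] LxW [213.   57.1] yaw -1.8 u 103 197 v 85 338
tray_long place [ 0.536 -0.134 -0.   ] 0.65
   cut 0.74 n=15023 ctr [ 543.4 -127.1] LxW [236.9  61.9] yaw 6.3 u 447 531 v 74 354
t 5.22 [ 0.5726 -0.      0.1215] [ 1.7993e+02 -1.2000e-01 -9.9000e-01] w 0.0424 g 0.0 F [-0.3  0.4  0.3]
(0.572, 0.002, 0.003, -0.8) -> [-0.09 -0.22 11.85] [ 0.001 -0.002 -0.003]
```

View pics/w3.png

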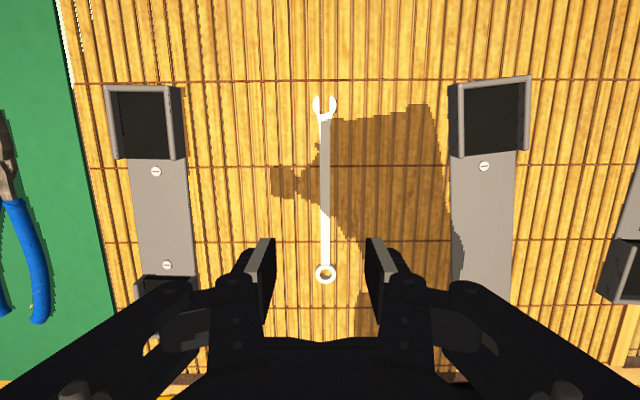

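Emit:
{"name": "apply_moves", "arguments": {
  "commands": [0,-0.1,4,0,0,-0.01,0.5,0,-0.1,8,0,0,-0.01,0.5,0,-0.1,10.5,0,0,-0.01,0.5,0,-0.1,11.6,0,0,-0.01,0.5,0,-0.1,11.6,0,0,-0.01,0.5]
}}

```text
time_s: 5.85
position: [0.5724, 0.0026, 0.0044]
tool_rot: [180.0, -0.0, -0.3]
contact_force: [-0.1, 0.4, -0.5]
width: 0.0425
grasp_force: 0.0
```

Emit:
{"name": "apply_moves", "arguments": {
  "commands": [0,0,0,0,0,0,0.2,0,0,0,0,0,0,0,0,0,0,0,0,0,0,0,0,0,0,0,0,0,0,0,0,0,0,0,0],
  "squeeze": 50
}}

```text
time_s: 6.48
position: [0.5731, 0.0034, 0.0051]
tool_rot: [180.0, -0.1, -0.2]
contact_force: [-0.5, -0.1, 6.3]
width: -0.0003
grasp_force: 3.2
```

```bash
python3 -c "
from h import *
view('w4',['wrench_short']);goto((.572,0.002,.003,-0.8))"
```

```text
cam [0.638 0.003 0.147] [165.1  -0.  -90.3] 317.3654825435588
   cut 0.71 n=3494 ctr [587.8   4.2] LxW [127.   18.3] yaw -1.2 u 299 342 v 83 341
t 6.62 [0.5731 0.0034 0.0051] [ 1.8e+02 -1.1e-01 -2.4e-01] w -0.0003 g 3.2 F [ 0.1 -0.5  5.9]
(0.572, 0.002, 0.003, -0.8) -> [-0.11  0.14  0.21] [ 0.    -0.002  0.01 ]
```

View pics/w4.png

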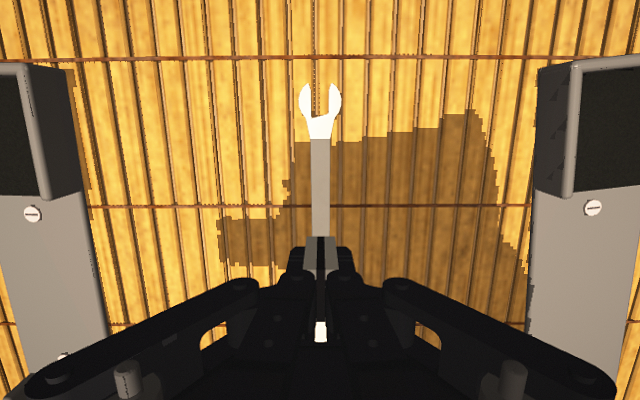

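The fingers closed on top of the shank (at 320,240), so I need to go about 4 mm lower.

Emit:
{"name": "apply_moves", "arguments": {
  "commands": [0,0,0,0,0,0,0.3,0,0,0,0,0,0,0.3,0,0,0.1,0,0,0,0.3,0,0,0.3,0,0,0,0.3,0,0,0.35,0,0,0,0.3]
}}

```text
time_s: 7.25
position: [0.572, 0.0033, 0.0002]
tool_rot: [180.0, 0.0, -0.2]
contact_force: [-0.7, 0.2, 0.3]
width: 0.0259
grasp_force: 0.0
```

Emit:
{"name": "apply_moves", "arguments": {
  "commands": [0,0,0,0,0,0,0.2,0,0,0,0,0,0,0,0,0,0,0,0,0,0,0,0,0,0,0,0,0,0,0,0,0,0,0,0]
}}

```text
time_s: 7.88
position: [0.5722, 0.0033, 0.0007]
tool_rot: [180.0, -0.0, -0.2]
contact_force: [0.4, 0.6, 2.2]
width: 0.0065
grasp_force: 49.8
```

Emit:
{"name": "apply_moves", "arguments": {
  "commands": [0,0,-3,0,0,0,0,0,0,-8,0,0,0,0,0,0,-12,0,0,0,0,0,5,-12,0,0,0,0,0,10,-12,0,0,0,0]
}}

```text
time_s: 8.5
position: [0.5721, -0.0971, 0.1211]
tool_rot: [-180.0, -0.1, -0.1]
contact_force: [1.0, -0.3, -0.4]
width: 0.0062
grasp_force: 49.3
```

```bash
python3 -c "
from h import *
view('',['wrench_short','tray_short']);goto((.567,-.277,.12,-4))"
```

```text
cam [ 0.637 -0.097  0.263] [165.   -0.  -90.2] 317.3654825435588
wrench_short place [ 0.574 -0.098  0.122] 0.9
   cut 0.73 n=4716 ctr [546.  -97.3] LxW [233.   33.4] yaw -0.2 u 299 342 v 81 341
tray_short place [ 0.569 -0.276 -0.002] 0.92
   cut 0.83 n=13752 ctr [ 568.3 -269.8] LxW [185.5  56.8] yaw -3.8 u 483 601 v 81 307
t 8.75 [ 0.5715 -0.0962  0.1202] [-1.7995e+02  4.0000e-02 -2.6000e-01] w 0.0064 g 49.3 F [-0.1  1.  -1.3]
(0.567, -0.277, 0.12, -4) -> [-3.700e-01  1.808e+01  1.000e-02] [-0.001  0.001  0.065]
```

Emit:
{"name": "apply_moves", "arguments": {
  "commands": [-0.5,6,0,0,0,0.065,0,-0.5,12,0,0,0,0.065,0,-0.5,18.1,0,0,0,0.065,0,-0.5,18.1,0,0,0,0.065,0,-0.5,18.1,0,0,0,0.065,0]
}}

```text
time_s: 9.38
position: [0.5665, -0.2754, 0.1202]
tool_rot: [-179.9, 0.0, -3.9]
contact_force: [0.4, 1.2, -0.7]
width: 0.0063
grasp_force: 49.5
```

```bash
python3 -c "
from h import *
view('w5',['wrench_short','tray_short']);goto((.567,-.277,.018,-4))"
```

```text
cam [ 0.631 -0.28   0.262] [ 1.65e+02  1.00e-01 -9.39e+01] 317.3654825435588
wrench_short place [ 0.569 -0.28   0.123] 0.71
   cut 0.68 n=4899 ctr [ 540.7 -274.9] LxW [232.9  33.9] yaw -3.0 u 298 342 v 80 341
tray_short place [ 0.534 -0.134 -0.   ] 0.68
tray_short place [ 0.567 -0.28   0.002] 0.57
t 9.62 [ 0.5666 -0.2755  0.1206] [-179.95    0.     -3.79] w 0.0060 g 49.5 F [-0.6 -0.2 -2.3]
(0.567, -0.277, 0.018, -4) -> [ 0.05  0.15 10.26] [-0.001  0.     0.004]
```

View pics/w5.png

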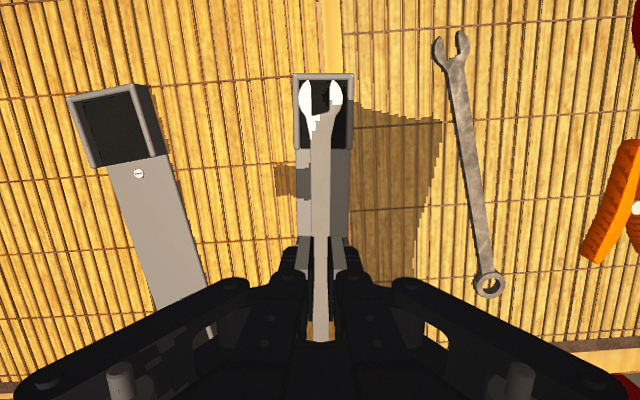

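```bash
python3 -c "
from h import *
p=vision.camera('wrist')
print(toplane(p,[(293,74),(353,74)],.021),toplane(p,[(297,225),(349,225)],.004),toplane(p,[(321,170),(321,101)],.123))"
```

```text
[[ 0.66121497 -0.26236329  0.021     ]
 [ 0.65834545 -0.30502468  0.021     ]] [[ 0.54175759 -0.25373192  0.004     ]
 [ 0.5387521  -0.29835696  0.004     ]] [[ 0.60810689 -0.27859687  0.123     ]
 [ 0.63726986 -0.28054438  0.123     ]]
```

Emit:
{"name": "apply_moves", "arguments": {
  "commands": [-0.1,0.2,4,0,0,0,0,-0.1,0.2,8,0,0,0,0,-0.1,0.2,9.6,0,0,0,0,-0.1,0.2,10.3,0,0,0,0,-0.1,0.2,10.7,0,0,0,0]
}}

```text
time_s: 10.3
position: [0.5659, -0.2798, 0.0144]
tool_rot: [180.0, -0.1, -4.0]
contact_force: [-0.3, -0.5, -2.4]
width: 0.0062
grasp_force: 49.5
```

Emit:
{"name": "apply_moves", "arguments": {
  "commands": [0,0,0,0,0,0,0,0,0,0.05,0,0,0,0.3,0,0,0.05,0,0,0,0.4,0,0,0,0,0,0,0.4,0,0,-5,0,0,0,0.4]
}}

```text
time_s: 10.92
position: [0.5621, -0.2782, 0.0609]
tool_rot: [-179.9, 0.4, -3.9]
contact_force: [0.6, 0.1, 0.8]
width: 0.0341
grasp_force: 0.0
```

Emit:
{"name": "apply_moves", "arguments": {
  "commands": [0,-6,-10,0,0,0,0.5,0,-12,-15,0,0,0,0.5,0,-18,-17,0,0,0,0.5,0,-24,-17,0,0,0,0.5,0,-30,-17,0,0,0,0.5]
}}

```text
time_s: 11.55
position: [0.5827, -0.0309, 0.2276]
tool_rot: [-180.0, -0.2, -4.0]
contact_force: [0.7, 0.4, 0.7]
width: 0.0429
grasp_force: 0.0
```

```bash
python3 -c "
from h import *
view('w6',['wrench_short','tray_short','tray_middle']);goto((.573,.394,.16,0))"
```

```text
cam [ 0.647 -0.035  0.369] [165.2  -0.  -94.1] 317.3654825435588
wrench_short place [ 0.57  -0.281  0.013] 0.85
   cut 0.71 n=1567 ctr [ 562.5 -284.8] LxW [163.7  22.9] yaw -3.5 u 520 558 v 103 241
tray_short place [ 0.568 -0.281  0.   ] 0.61
   cut 0.63 n=5869 ctr [ 569.1 -269.6] LxW [185.4  57.8] yaw -4.3 u 499 573 v 86 250
tray_middle place [0.553 0.148 0.003] 0.83
tray_middle place [ 0.569 -0.281  0.016] 0.2
t 11.90 [ 0.5817 -0.0346  0.2256] [ 1.7991e+02  3.0000e-02 -4.1400e+00] w 0.0426 g 0.0 F [-0.8 -0.5 -0.6]
(0.573, 0.394, 0.16, 0) -> [ -3.95 -42.7    6.5 ] [ 0.002  0.001 -0.072]
```

View pics/w6.png

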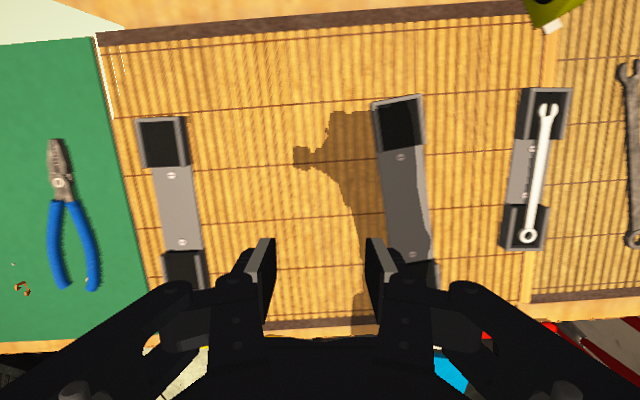

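The short wrench lies in its tray (at 537,170). Now the middle wrench.

Emit:
{"name": "apply_moves", "arguments": {
  "commands": [-2,-30,3,0,0,0.05,0.5,-2,-30,3,0,0,0.05,0.5,-2,-30,3,0,0,0.05,0.5,-2.5,-36,5,0,0,0.09,0.5,-3.9,-42.7,8,0,0,0.09,0.5]
}}

```text
time_s: 12.52
position: [0.5805, 0.2757, 0.1791]
tool_rot: [180.0, -0.1, -9.3]
contact_force: [1.0, -0.1, -0.5]
width: 0.0429
grasp_force: 0.0
```

Emit:
{"name": "apply_moves", "arguments": {
  "commands": [0,-12,4,0,0,0,0.5,0,-12,4,0,0,0,0.5,0,-12,4,0,0,0,0.5,0,-12,4,0,0,0,0.5,0,-12,4,0,0,0,0.5]
}}

```text
time_s: 13.15
position: [0.5998, 0.391, 0.14]
tool_rot: [179.9, -0.1, -9.3]
contact_force: [0.3, 0.6, 0.2]
width: 0.043
grasp_force: 0.0
```

```bash
python3 -c "
from h import *
view('w7',['wrench_middle','tray_middle']);goto((.573,.394,.12,-9.5),(.573,.394,0,-9.5))"
```

```text
cam [0.664 0.381 0.282] [ 1.651e+02 -1.000e-01 -9.940e+01] 317.3654825435588
wrench_middle place [0.583 0.395 0.002] 0.97
   cut 0.79 n=2640 ctr [579.3 395.7] LxW [187.5  23.5] yaw -8.6 u 303 332 v 106 304
tray_middle place [0.556 0.145 0.003] 0.7
   cut 0.69 n=14280 ctr [552.2 151.9] LxW [215.   63.3] yaw -1.4 u 559 639 v 70 312
t 13.40 [0.5986 0.3935 0.14  ] [-1.7999e+02 -3.0000e-02 -9.1900e+00] w 0.0425 g 0.0 F [ 0.6  0.6 -0.4]
(0.573, 0.394, 0.12, -9.5) -> [-2.54  0.36  2.  ] [-0.    -0.001  0.005]
(0.573, 0.394, 0, -9.5) -> [-2.54  0.36 14.  ] [-0.    -0.001  0.005]
```

View pics/w7.png

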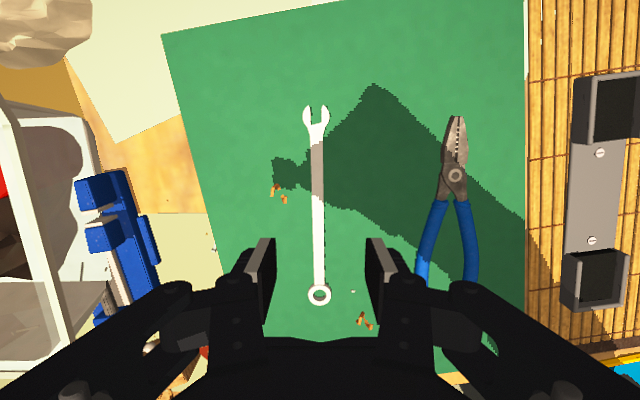

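Emit:
{"name": "apply_moves", "arguments": {
  "commands": [-1.9,0.1,4,0,0,0,0.5,-1.9,0.1,9,0,0,0,0.5,-1.9,0.1,12,0,0,0,0.5,-1.9,0.1,13.4,0,0,0,0.5,-1.9,0.1,13.8,0,0,0,0.5]
}}

```text
time_s: 14.02
position: [0.5794, 0.3963, 0.0012]
tool_rot: [180.0, -0.0, -9.1]
contact_force: [-0.2, 0.3, -0.2]
width: 0.0422
grasp_force: 0.0
```

Emit:
{"name": "apply_moves", "arguments": {
  "commands": [0,0,0,0,0,0,0.4,0,0,0,0,0,0,0.2,0,0,0,0,0,0,0,0,0,0,0,0,0,0,0,0,0,0,0,0,0]
}}

```text
time_s: 14.65
position: [0.5801, 0.3968, 0.0028]
tool_rot: [-179.9, -0.1, -9.1]
contact_force: [-1.0, -0.7, 7.0]
width: 0.0081
grasp_force: 49.3
```

Emit:
{"name": "apply_moves", "arguments": {
  "commands": [0,0,0,0,0,0,0.35,0,0,0,0,0,0,0.35,0,0,0.1,0,0,0,0.35,0,0,0.2,0,0,0,0.35,0,0,0.2,0,0,0,0.35]
}}

```text
time_s: 15.28
position: [0.5791, 0.3963, -0.0002]
tool_rot: [180.0, 0.0, -9.1]
contact_force: [-1.3, -0.8, 3.8]
width: 0.0297
grasp_force: 2.3
```

Emit:
{"name": "apply_moves", "arguments": {
  "commands": [0,0,0,0,0,0,0.2,0,0,0,0,0,0,0,0,0,0,0,0,0,0,0,0,0,0,0,0,0,0,0,0,0,0,0,0]
}}

```text
time_s: 15.9
position: [0.5803, 0.3966, 0.0007]
tool_rot: [-179.9, -0.1, -9.1]
contact_force: [-1.3, -0.5, 9.3]
width: 0.0084
grasp_force: 51.6
```

Emit:
{"name": "apply_moves", "arguments": {
  "commands": [0,0,-3,0,0,0,0,0,0,-8,0,0,0,0,0,0,-12,0,0,0,0,0.3,5,-12,0,0,-0.03,0,0.6,10,-12,0,0,-0.06,0]
}}

```text
time_s: 16.52
position: [0.5692, 0.296, 0.1196]
tool_rot: [-180.0, -0.1, -5.5]
contact_force: [0.7, -1.4, -1.8]
width: 0.0082
grasp_force: 49.3
```

Emit:
{"name": "apply_moves", "arguments": {
  "commands": [0.2,5,0,0,0,-0.03,0,0.3,10,0,0,0,-0.06,0,0,15,0,0,0,-0.066,0,0,15,0,0,0,-0.066,0,0,15,0,0,0,-0.066,0]
}}

```text
time_s: 17.15
position: [0.5547, 0.1481, 0.1193]
tool_rot: [-179.9, -0.0, -1.9]
contact_force: [-0.1, 0.7, 0.0]
width: 0.008
grasp_force: 49.3
```

```bash
python3 -c "
from h import *
view('w8',['wrench_middle','tray_middle']);goto((.552,.145,.0135,-1.9))"
```

```text
cam [0.62  0.146 0.261] [165.   0. -92.] 317.3654825435588
wrench_middle place [0.555 0.148 0.124] 0.69
   cut 0.95 n=7207 ctr [543.6 148.8] LxW [258.2  42.1] yaw -2.0 u 292 348 v 41 340
tray_middle place [ 0.553  0.146 -0.   ] 0.81
   cut 0.72 n=6291 ctr [588.5 142.2] LxW [141.6  48.8] yaw -2.4 u 294 362 v 57 245
t 17.40 [0.5544 0.1489 0.1193] [-1.7996e+02 -1.0000e-02 -1.7800e+00] w 0.0084 g 49.3 F [-0.9 -0.9 -1.2]
(0.552, 0.145, 0.0135, -1.9) -> [-0.23  0.41 10.58] [-0.001 -0.     0.002]
```

View pics/w8.png

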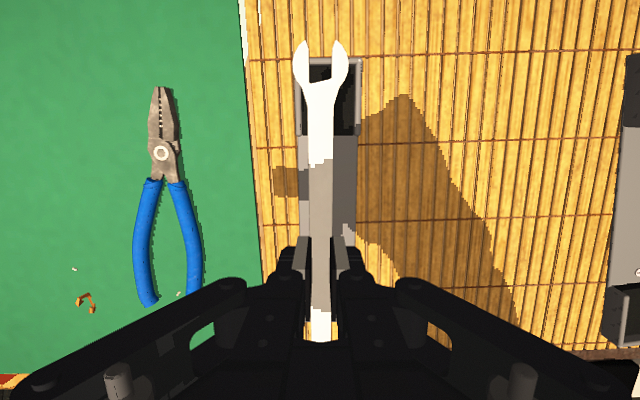

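```bash
python3 -c "
from h import *
p=vision.camera('wrist')
print(toplane(p,[(297,58),(362,58)],.021),toplane(p,[(299,200),(357,200)],.004),toplane(p,[(321.5,170),(320,62),(320,42)],.123))"
```

```text
[[0.65878589 0.16192608 0.021     ]
 [0.65734395 0.11640357 0.021     ]] [[0.55135332 0.16688713 0.004     ]
 [0.54979135 0.11833583 0.004     ]] [[0.59619655 0.14709891 0.123     ]
 [0.64024409 0.14633141 0.123     ]
 [0.64767397 0.14609107 0.123     ]]
```

Emit:
{"name": "apply_moves", "arguments": {
  "commands": [-0.2,0.5,3,0,0,0.014,0,-0.2,0.5,7,0,0,0.014,0,-0.2,0.5,9.5,0,0,0.014,0,-0.2,0.5,10.2,0,0,0.014,0,-0.2,0.5,10.6,0,0,0.014,0]
}}

```text
time_s: 18.08
position: [0.5527, 0.1429, 0.0136]
tool_rot: [-180.0, -0.0, -2.7]
contact_force: [0.4, -0.5, -1.0]
width: 0.009
grasp_force: 49.3
```

Emit:
{"name": "apply_moves", "arguments": {
  "commands": [0,0,0,0,0,0,0,0,0,0.05,0,0,0,0.3,0,0,0.05,0,0,0,0.4,0,0,0,0,0,0,0.4,0,0,-5,0,0,0,0.4]
}}

```text
time_s: 18.7
position: [0.5497, 0.1418, 0.0611]
tool_rot: [179.9, 0.4, -2.7]
contact_force: [0.9, 0.8, 1.1]
width: 0.0343
grasp_force: 0.0
```

Emit:
{"name": "apply_moves", "arguments": {
  "commands": [0,6,-10,0,0,0,0.5,0,12,-15,0,0,0,0.5,0,18,-17,0,0,0,0.5,0,24,-17,0,0,0,0.5,0,29,-17,0,0,0,0.5]
}}

```text
time_s: 19.32
position: [0.541, -0.1066, 0.2282]
tool_rot: [180.0, -0.2, -2.7]
contact_force: [1.0, -0.8, -0.4]
width: 0.0427
grasp_force: 0.0
```

```bash
python3 -c "
from h import *
view('w9',['wrench_middle','tray_middle','wrench_long','tray_long']);goto((.571,-.4,.15,12.2))"
```

```text
cam [ 0.606 -0.109  0.37 ] [ 1.651e+02 -1.000e-01 -9.270e+01] 317.3654825435588
   cut 0.88 n=2188 ctr [550.9 148.6] LxW [193.4  27. ] yaw -2.3 u 76 125 v 89 252
tray_middle place [0.553 0.145 0.001] 0.6
   cut 0.85 n=6987 ctr [551.9 134.9] LxW [215.   61.8] yaw -1.6 u 59 144 v 75 264
   cut 0.70 n=3151 ctr [ 571.4 -399.7] LxW [228.1  30.5] yaw 11.8 u 556 592 v 27 226
tray_long place [ 0.533 -0.136 -0.001] 0.68
   cut 0.64 n=9914 ctr [ 534.8 -133.4] LxW [253.7  54.1] yaw 6.6 u 302 373 v 56 283
t 19.77 [ 0.5407 -0.1029  0.2263] [-1.7996e+02  3.0000e-02 -2.5200e+00] w 0.0431 g 0.0 F [-1.1 -0.2  0.1]
(0.571, -0.4, 0.15, 12.2) -> [ 4.34 29.55  7.6 ] [-0.001  0.    -0.257]
```

View pics/w9.png

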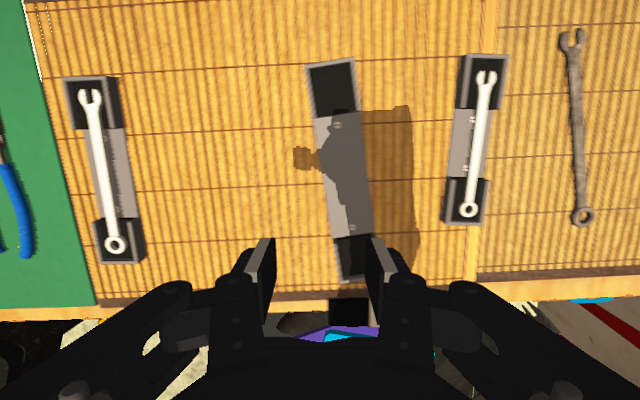

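The short and middle wrenches both lie in their trays. Now the long one.

Emit:
{"name": "apply_moves", "arguments": {
  "commands": [4.3,29.5,7.6,0,0,-0.255,0.5,4.3,29.5,7.6,0,0,-0.255,0.5,4.3,29.5,7.6,0,0,-0.255,0.5,4.3,29.5,7.6,0,0,-0.255,0.5,4.3,29.5,7.6,0,0,-0.255,0.5]
}}

```text
time_s: 20.4
position: [0.5702, -0.4025, 0.1496]
tool_rot: [-180.0, 0.0, 12.0]
contact_force: [1.5, 0.5, 0.4]
width: 0.043
grasp_force: 0.0
```

Emit:
{"name": "apply_moves", "arguments": {
  "commands": [0,0,0,0,0,0,0.5,0,0,0,0,0,0,0.5,0,0,0,0,0,0,0.5,0,0,0,0,0,0,0.5,0,0,0,0,0,0,0.5]
}}

```text
time_s: 21.02
position: [0.57, -0.4009, 0.151]
tool_rot: [180.0, -0.0, 12.0]
contact_force: [0.0, 0.1, -0.6]
width: 0.0427
grasp_force: 0.0
```

```bash
python3 -c "
from h import *
view('',['wrench_long','clamp_orange']);goto((.571,-.4,.001,12),(.572,-.401,.001,12))"
```

```text
cam [ 0.634 -0.387  0.292] [ 1.65e+02 -1.00e-01 -7.81e+01] 317.3654825435588
wrench_long place [ 0.573 -0.399  0.   ] 0.93
   cut 0.67 n=3682 ctr [ 571.7 -402.9] LxW [228.2  27.2] yaw 11.9 u 307 338 v 53 296
clamp_orange place [ 0.547 -0.529 -0.003] 0.91
   cut 0.71 n=3214 ctr [ 551.7 -518.7] LxW [91.1 54.6] yaw 12.2 u 410 476 v 188 281
t 21.27 [ 0.5696 -0.4016  0.1506] [179.99  -0.    11.91] w 0.0425 g 0.0 F [ 0.9 -0.7  0.9]
(0.571, -0.4, 0.001, 12) -> [ 0.17 -0.13 14.96] [ 0.    -0.    -0.002]
(0.572, -0.401, 0.001, 12) -> [ 2.500e-01 -1.000e-02  1.496e+01] [ 0.    -0.    -0.002]
```

Emit:
{"name": "apply_moves", "arguments": {
  "commands": [0.2,0,5,0,0,0,0.5,0.2,0,10,0,0,0,0.5,0.2,0,13,0,0,0,0.5,0.2,0,14.4,0,0,0,0.5,0.2,0,14.9,0,0,0,0.5]
}}

```text
time_s: 21.9
position: [0.5718, -0.4013, 0.0013]
tool_rot: [180.0, -0.0, 11.9]
contact_force: [0.0, 0.4, -0.0]
width: 0.0425
grasp_force: 0.0
```

Emit:
{"name": "apply_moves", "arguments": {
  "commands": [0,0,0,0,0,0,0.4,0,0,0,0,0,0,0.2,0,0,0,0,0,0,0,0,0,0,0,0,0,0,0,0,0,0,0,0,0],
  "squeeze": 60
}}

```text
time_s: 22.52
position: [0.5725, -0.4018, 0.0032]
tool_rot: [179.9, -0.1, 11.9]
contact_force: [-0.7, 1.1, 5.6]
width: 0.0097
grasp_force: 59.0
```

Emit:
{"name": "apply_moves", "arguments": {
  "commands": [0,0,-3,0,0,0,0,0,0,-8,0,0,0,0,0,0,-12,0,0,0,0,0.3,-5,-12,0,0,0.02,0,0.6,-10,-12,0,0,0.04,0]
}}

```text
time_s: 23.15
position: [0.5568, -0.3014, 0.1223]
tool_rot: [180.0, -0.1, 9.5]
contact_force: [0.8, 1.3, -1.3]
width: 0.0097
grasp_force: 59.0
```

Emit:
{"name": "apply_moves", "arguments": {
  "commands": [0.2,-5,0,0,0,0.02,0,0.4,-10,0,0,0,0.04,0,0.4,-16.9,0,0,0,0.054,0,0.4,-16.9,0,0,0,0.054,0,0.4,-16.9,0,0,0,0.054,0]
}}

```text
time_s: 23.78
position: [0.5327, -0.1345, 0.1217]
tool_rot: [180.0, -0.0, 6.6]
contact_force: [0.0, -1.1, -1.0]
width: 0.0097
grasp_force: 59.1
```

```bash
python3 -c "
from h import *
view('w10',['wrench_long','tray_long']);goto((.5335,-.1345,.0145,6.5))"
```

```text
cam [ 0.597 -0.127  0.263] [ 1.65e+02 -1.00e-01 -8.34e+01] 317.3654825435588
wrench_long place [ 0.528 -0.133  0.122] 0.86
tray_long place [ 0.535 -0.135 -0.   ] 0.79
   cut 0.61 n=8077 ctr [ 535.3 -133.3] LxW [250.8  53.6] yaw 6.6 u 281 357 v 21 333
t 24.02 [ 0.5326 -0.1367  0.1214] [ 1.7994e+02 -1.0000e-02  6.3600e+00] w 0.0096 g 59.1 F [-0.5 -0.6 -1.3]
(0.5335, -0.1345, 0.0145, 6.5) -> [ 0.11 -0.22 10.69] [ 0.001 -0.    -0.002]
```

View pics/w10.png

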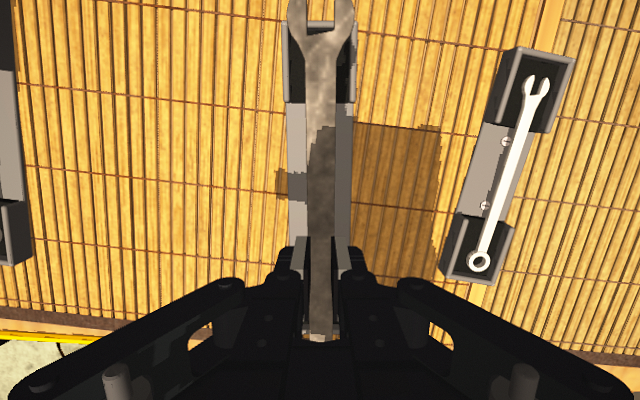

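```bash
python3 -c "
from h import *
p=vision.camera('wrist')
print(toplane(p,[(282,24),(357,24)],.021),toplane(p,[(288,180),(351,180)],.004),toplane(p,[(322,170),(321,60),(320,200)],.123))"
```

```text
[[ 0.65504282 -0.09664734  0.021     ]
 [ 0.66074617 -0.14812375  0.021     ]] [[ 0.54253546 -0.10872008  0.004     ]
 [ 0.54826178 -0.16073707  0.004     ]] [[ 0.57384202 -0.13280199  0.123     ]
 [ 0.61902581 -0.12733816  0.123     ]
 [ 0.56000433 -0.13343145  0.123     ]]
```

Emit:
{"name": "apply_moves", "arguments": {
  "commands": [0.1,-0.1,3,0,0,0,0,0.1,-0.1,7,0,0,0,0,0.1,-0.1,9.5,0,0,0,0,0.1,-0.1,10.2,0,0,0,0,0.1,-0.1,10.6,0,0,0,0]
}}

```text
time_s: 24.7
position: [0.5338, -0.1342, 0.0157]
tool_rot: [180.0, -0.0, 6.5]
contact_force: [-0.1, 0.5, -0.8]
width: 0.0098
grasp_force: 59.1
```

Emit:
{"name": "apply_moves", "arguments": {
  "commands": [0,0,0,0,0,0,0,0,0,0.05,0,0,0,0.3,0,0,0.05,0,0,0,0.4,0,0,0,0,0,0,0.4,0,0,-5,0,0,0,0.4]
}}

```text
time_s: 25.32
position: [0.531, -0.133, 0.0633]
tool_rot: [-179.9, 0.4, 6.6]
contact_force: [1.4, 0.5, 1.0]
width: 0.0345
grasp_force: 0.0
```

Emit:
{"name": "apply_moves", "arguments": {
  "commands": [0,0,-5,0,0,0,0.5,0,0,-10,0,0,0,0.5,0,0,-15,0,0,0,0.5,0,0,-18,0,0,0,0.5,0,0,-18,0,0,0,0.5]
}}

```text
time_s: 25.95
position: [0.5349, -0.134, 0.2481]
tool_rot: [179.9, -0.3, 6.5]
contact_force: [0.8, -0.6, -0.0]
width: 0.0422
grasp_force: 0.0
```

```bash
python3 -c "
from h import *
view('w11',N);goto((.571,-.4,.15,12.2))"
```

```text
cam [ 0.599 -0.126  0.39 ] [ 1.653e+02 -1.000e-01 -8.360e+01] 317.3654825435588
wrench_short place [ 0.568 -0.279  0.016] 0.72
   cut 0.81 n=1155 ctr [ 563.2 -282.4] LxW [163.5  21.3] yaw -4.4 u 422 471 v 92 225
wrench_middle place [0.554 0.14  0.015] 0.97
   cut 0.96 n=2166 ctr [550.9 148.4] LxW [195.3  27.3] yaw -2.6 u 73 99 v 44 209
wrench_long place [ 0.534 -0.135  0.014] 0.85
wrench_long place [ 0.55  -0.53  -0.002] 0.67
   cut 0.97 n=2216 ctr [ 532.1 -134.8] LxW [233.1  27.5] yaw 6.6 u 308 332 v 72 261
tray_short place [ 0.565 -0.281 -0.   ] 0.55
tray_short place [0.556 0.144 0.002] 0.42
   cut 0.56 n=5376 ctr [ 567.4 -273.1] LxW [188.6  52.4] yaw -4.2 u 403 485 v 72 236
tray_middle place [0.553 0.145 0.003] 0.85
tray_middle place [ 0.566 -0.28  -0.001] 0.46
   cut 0.83 n=6998 ctr [552.1 134.7] LxW [215.5  63. ] yaw -1.6 u 58 117 v 30 223
tray_long place [ 0.533 -0.136 -0.001] 0.63
   cut 0.76 n=6869 ctr [ 535.5 -133.3] LxW [250.8  53.7] yaw 6.5 u 295 344 v 58 270
pliers_blue place [ 0.549 -0.53  -0.005] 0.49
   cut 0.63 n=402 ctr [503.  241.3] LxW [92.3  7.4] yaw -7.9 u 0 6 v 126 201
clamp_orange place [ 0.547 -0.532 -0.003] 0.66
   cut 0.66 n=1801 ctr [ 535.9 -501.7] LxW [107.4  55.7] yaw 21.1 u 595 639 v 159 240
t 26.80 [ 0.5334 -0.1337  0.2455] [179.99  -0.     6.52] w 0.0427 g 0.0 F [0.  0.1 0.5]
(0.571, -0.4, 0.15, 12.2) -> [ 0.71 26.88  9.56] [ 0.    -0.    -0.099]
```

View pics/w11.png

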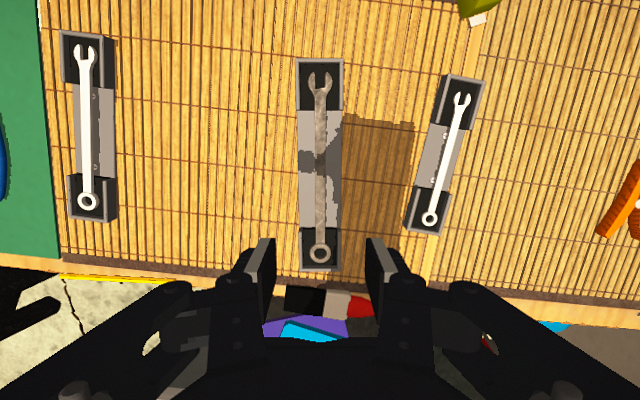

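All three wrenches lie inside their trays (at 85,125, 320,165 and 445,160). The clamp is where it was, and nothing came near the pliers.

```bash
python3 -c "
from station import job
print(job.job_done())"
```

```text
the job is handed in; nothing more can be done
None
```

I laid the three wrenches flat in their matching trays, in the order short, middle, long, without touching the pliers or clamp, and handed the job in at about 27 s; no verdict came back.

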